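Put the stirring rod through the lid of the plum jar

ROBOT

A 6-joint arm with a two-finger parallel gripper is mounted at the origin on the work surface. World frame = base frame: x ahead of the robot, y to its left, z up, the work surface at z = 0. Lengths are in mm, angles in rad, forces in N, time in s.
With the tool pointing down it reaches from about 350 to 850 mm from the base axis. Payload 8.1 kg.
Tool frame: the origin (TCP) lies midway between the tips of the shut fingers; the grasp point (between the pads) lies 19 mm behind it (env.grip_depth is the z of the grasp point in the tool frame, in mm); z points along the fingers, y is the line along which they close (so a half turn about z gives the same grasp; the last joint's range is limited). The gripper opens to 85 mm and grips with 20 to 120 N. Pads are 22 mm wide; open, the fingers measure 114 mm over their backs; the gripper's body (76 mm by 85 mm) begins 54 mm behind the grasp point. The pads swing forward as they close: fully open they stand 13 mm farther back than shut.
Start: joints at [1.017, 0.13, 1.488, -0, 1.523, -0.085], TCP at [271.07, 535.282, 231.292] pointing down, gripper open.
Joint ranges: [-2.96, 2.96], [-0.89, 2.26], [0.02, 2.5], [-1.34, 4.48], [0, 2.73], [-2.66, 2.66]. Speed limits (rad/s): [2.39, 2.39, 2.79, 3.14, 3.14, 3.14].

INTERFACE

Orientations are given as a unit quaternion [x, y, z, w].
In Python, from workcell import env, capture, camera_model gives the robot as it stands.
- The arm moves only by the tool drive_tool, never from a script. Its argument "motion" is a list of rows, each a list of 3 entries, a list of its own where there are three numbers: the closure, from -1 (fully open) to 1 (shut), so that 0 is half open, then the shift along the world's x, y, z in mm, then the turn about the world's z in degrees. A call has 1 to 12 rows; each row is the pose to reach, as a shift and turn from the pose commanded when the call began; what a row does not reach only later rows make up. A row lasts 1/10 s, in which the tool goes at most 50 mm and 8.59 degrees, less where a joint would pass 70% of its speed; a pose out of reach is approached as far as the arm can. A call with a gripper value outside its range is refused whole. The fingers move at their own pace and stop on an object; "squeeze" is the grip in N (left out, the last holds). Time passes only in rows, so rows that repeat a pose let the fingers close. It gives the time, the measured TCP pose, the force, the opening and the grip force at its end, in the units of the state.
- env.read_state(): the state, without advancing time (a new reading comes with each control period).
- capture(name): name is "scene" or "top" or "wrist"; returns the picture (480x640x3 uint8, red, green, blue); there is no depth.
- camera_model(name): a dict with "mtx" (3x3 intrinsics, pixels), "pose" (4x4, takes a point from camera to world coordinates). Camera axes: x right, y up, looking along -z (the intrinsics and any distortion apply to the point x, -y, -z); pixel columns grow to the right and rows downward; lengths in mm; the calibration is good to about 2 mm. The wrist camera is an equidistant fisheye: a pixel r from the principal point sees the ray r / f radians off the axis. A picture is of the moment at which its call begins: read the wrist's pose just before it. camera_model takes no time and is no camera call; for the wrist camera it gives the pose at the moment of the call.
- env.close_job(): hands the job in; it is judged then, once.
The state is a dict: "time": time; "qpos": joint angles; "joint_vel": joint speeds; "effort": joint torques, N m; "ee_pos": TCP position; "eef_rot": TCP orientation; "force": force on the tool from outside, world axes, zero at the start; "moment": the same for the moment, N m; "gripper_width": opening from 0.0 (shut) to 1.0 (fully open); "gripper_force": force on a finger pad.
Only numpy, scipy, OpenCV 4.12 (cv2) and the standard library are available. Lean on these libraries where they do the work, as an engineer would, in place of code of your own. Each camera call takes 0.05 s, during which the arm holds its last target. There are 200 camera calls.

TASK

Take the red stirring rod out of the wooden stand and lower it, point down, through the hole in the red lid of the jar of yellow plums until its collar sits flat on the lid, then let go. Lower it all the way in rather than dropping it, and leave the blue rod in the stand and the bowl and fork where they are.

Things in the scene. Friction and masses are not known exactly. Their poses are not given: they have to be found in the camera images.
- red_rod_grip (a point): Centre of the red grip (upright, 22 mm diameter, 44 mm tall, 20 mm of it above this point) of the loose stirring rod to move. Below the grip a red collar, 50 mm diameter, 8 mm thick, then a steel rod, 12 mm diameter, 80 mm long, tip 112 mm below this point. It hangs by the collar in a hole of a fixed wooden stand 70 x 160 mm, 90 mm high. z points up along the rod.
- red_rod_collar (a point): Centre of the underside of the same rod's red collar, 32 mm below the grip's centre; this face rests on the stand at first and must end on the lid. z points up along the rod.
- red_jar_hole (a point): Centre of the hole in the red lid, at its flat top, 120 mm above the table. Hole 30 mm wide; lid 20 mm thick, 112 mm diameter. The jar (glass, yellow plums) is fixed; its middle is empty for the rod's whole length. A like jar, as tall, with a blue lid and green plums is not to be used; the two change places.
- blue_rod_grip (a point): Centre of the blue grip of a second rod of the same shape, in the stand's other hole, 90 mm from the red one; leave it there. The line between the grips runs along the stand; across that line the red grip is free on both sides.
Mind the look-alikes: they are no part of the job. Of the things that look like the part that bears red_rod_grip, the middle-sized one is meant.

How it is judged:
By the outcome, as a careful person would: the job done as asked, in the order asked, and still so for the second after the job is handed in, with the robot touching nothing.
It also fails if it takes over 42 s, if anything falls off the work surface, if the arm or the gripper's body presses on something with over 40 N, if the wrist force passes 120 N, or if a joint passes its speed limit or range.

## Working session

There is one attempt and no reset: what is moved stays moved. The work goes in short steps, Python scripts to look and compute and a tool call to move; the robot and the scene stay as the last step left them, time stands still between calls to the robot, and variables do not carry over. Pictures are saved under pics/ and viewed, at most 10 in all, crops included, and the job is handed in when it is done.

Besides the shell and the picture viewer there is one more tool, called after "Call:" as name(argument=value, ...), one argument or row to a line, values as JSON. drive_tool: Moves the arm, as the interface text tells. Its arguments: {"type":"object","properties":{"motion":{"type":"array"},"squeeze":{"type":"number"}},"required":["motion"]}

```bash
mkdir -p pics; python3 - <<'E'
from workcell import env,capture,camera_model
import cv2,numpy as np
for n in("scene","top"):
    im=capture(n); np.save(f"pics/{n}.npy",im); cv2.imwrite(f"pics/{n}0.png",im[:,:,::-1])
    m=camera_model(n); print(n,m["mtx"],np.round(m["pose"],3),m.keys())
print(env.read_state(),env.grip_depth)
E
```

```text
scene [[438.21016225   0.         315.31597171]
 [  0.         438.21016225 237.50088551]
 [  0.           0.           1.        ]] [[ 3.420000e-01 -5.640000e-01  7.520000e-01  1.027495e+03]
 [ 9.400000e-01  2.140000e-01 -2.670000e-01 -3.251910e+02]
 [-1.100000e-02  7.980000e-01  6.030000e-01  6.007330e+02]
 [ 0.000000e+00  0.000000e+00  0.000000e+00  1.000000e+00]] dict_keys(['mtx', 'pose'])
top [[617.09027767   0.         317.77069133]
 [  0.         617.09027767 249.69475546]
 [  0.           0.           1.        ]] [[-4.000000e-03  9.830000e-01 -1.840000e-01  2.688290e+02]
 [-1.000000e+00 -1.000000e-03  1.500000e-02 -9.804400e+01]
 [ 1.500000e-02  1.840000e-01  9.830000e-01  1.019947e+03]
 [ 0.000000e+00  0.000000e+00  0.000000e+00  1.000000e+00]] dict_keys(['mtx', 'pose'])
{'time': 0.1, 'qpos': array([ 1.01657282e+00,  1.31077371e-01,  1.48919152e+00,  7.60812316e-06,
        1.52301628e+00, -8.53930466e-02]), 'joint_vel': array([-0.00013668, -0.00182513, -0.00078337,  0.00064502, -0.00084061,
       -0.00095246]), 'effort': array([ 1.61421343e-03, -5.70948887e+01, -5.01945162e+01, -1.46447032e-04,
        8.06905300e-03,  3.19257265e-05]), 'ee_pos': array([270.81152134, 534.8381628 , 230.34267234]), 'eef_rot': array([ 2.32274347e-01,  9.72649943e-01, -8.02154176e-04, -2.69657236e-04]), 'force': array([-0.71254196, -0.10915558,  0.12005886]), 'moment': array([-0.01184159, -0.06312042, -0.00457203]), 'gripper_force': 0.0, 'gripper_width': 0.9964125579162034} -18.700000000000003
```

View pics/top0.png

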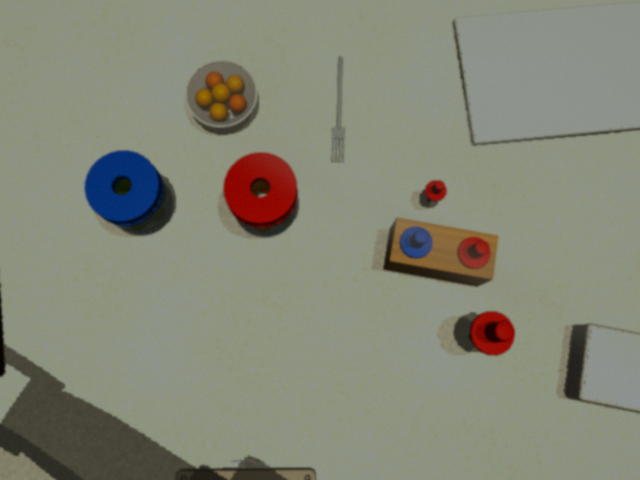

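View pics/scene0.png

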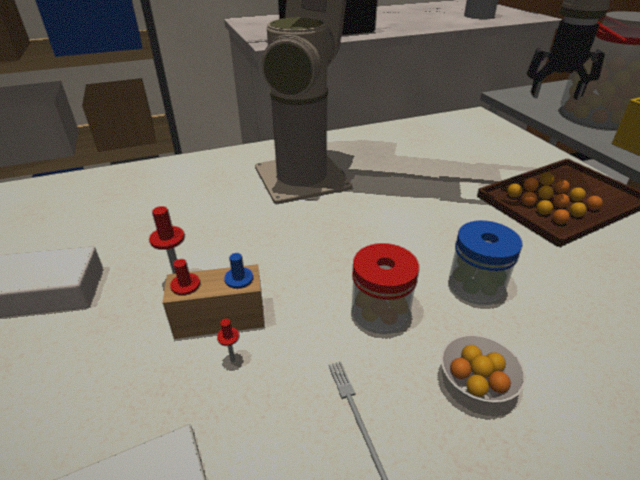

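The red rod sits in the stand at top-view (474,252), with the blue one at (416,242). The red lid is at (261,188) with its hole in the middle. The tall red rod at (492,333) and the small one at (435,190) are decoys.

```bash
cat >h.py <<'E'
import cv2,numpy as np
from workcell import env,capture,camera_model
def ray(m,u,v):
    K=m["mtx"];P=m["pose"];x=(u-K[0,2])/K[0,0];y=(v-K[1,2])/K[1,1]
    return P[:3,3],P[:3,:3]@np.array([x,-y,-1.])
def plane(m,u,v,z):
    o,d=ray(m,u,v);return o+d*(z-o[2])/d[2]
def proj(m,p):
    P=m["pose"];q=P[:3,:3].T@(np.array(p)-P[:3,3]);K=m["mtx"]
    return np.array([K[0,2]+K[0,0]*q[0]/-q[2],K[1,2]-K[1,1]*q[1]/-q[2]])
def redmask(im):
    h=cv2.cvtColor(im,cv2.COLOR_RGB2HSV)
    return (((h[...,0]<6)|(h[...,0]>172))&(h[...,1]>150)&(h[...,2]>60)).astype(np.uint8)
def bluemask(im):
    h=cv2.cvtColor(im,cv2.COLOR_RGB2HSV)
    return ((abs(h[...,0].astype(int)-115)<13)&(h[...,1]>110)&(h[...,2]>50)).astype(np.uint8)
E
python3 - <<'E'
from h import *
for n in("top","scene"):
    im=np.load(f"pics/{n}.npy");m=camera_model(n)
    for nm,mk in(("red",redmask(im)),("blue",bluemask(im))):
        cs,hi=cv2.findContours(mk,cv2.RETR_CCOMP,cv2.CHAIN_APPROX_NONE)
        for c,h in zip(cs,hi[0]):
            if len(c)<12 or cv2.contourArea(c)<25: continue
            e=cv2.fitEllipse(c);z=120 if h[3]>=0 else 98
            print(n,nm,"hole" if h[3]>=0 else "out",np.round(e[0],1),np.round(e[1],1),cv2.boundingRect(c),np.round(plane(m,*e[0],z),1))
a=np.load("pics/top.npy")[140:380,380:540];b=np.load("pics/scene.npy")[190:350,140:280]
cv2.imwrite("pics/c.png",np.hstack([cv2.resize(a,(400,600)),cv2.resize(b,(400,457)).repeat(1,0) if 0 else cv2.copyMakeBorder(cv2.resize(b,(400,457)),0,143,0,0,0)])[:,:,::-1])
E
```

```text
top red out [491.8 332.9] [41.8 43.9] (470, 312, 45, 43) [ 315.1 -371.1   98. ]
top red hole [491.5 332.1] [14.7 21.8] (484, 322, 17, 21) [ 315.3 -364.1  120. ]
top red out [473.9 252.4] [29.3 30.3] (459, 238, 31, 30) [ 437.  -350.4   98. ]
top red hole [473.4 252.1] [12.2 16. ] (466, 244, 17, 16) [ 433.5 -343.7  120. ]
top red out [435.2 190.4] [19.3 20.4] (425, 181, 21, 20) [ 534.9 -295.    98. ]
top red hole [435.1 189.7] [6.4 9.6] (431, 185, 10, 9) [ 529.7 -290.2  120. ]
top red out [260.1 188.6] [70.9 72.9] (224, 153, 73, 71) [537.6 -23.5  98. ]
top red hole [259.7 187.4] [19.2 19.8] (250, 178, 21, 20) [533.  -24.6 120. ]
top blue out [415.6 242.2] [28.5 29.6] (401, 228, 30, 29) [ 452.9 -261.9   98. ]
top blue hole [415.6 240.8] [13.4 17. ] (409, 231, 17, 18) [ 450.7 -258.   120. ]
top blue out [121.6 185.8] [69.5 73.9] (85, 151, 74, 71) [541.9 189.9  98. ]
top blue hole [121.2 184.9] [18.7 20. ] (111, 175, 21, 21) [536.7 183.8 120. ]
scene red out [226.6 332.9] [19.  25.1] (217, 318, 22, 27) [ 574.  -305.7   98. ]
scene red out [384.  275.5] [43.7 64.5] (353, 278, 60, 22) [542.9 -30.   98. ]
scene red out [183.2 279. ] [26.4 34.6] (171, 260, 29, 35) [ 430.5 -352.5   98. ]
scene red out [385.2 267.9] [48.6 65.3] (353, 244, 66, 50) [526.  -19.1  98. ]
scene red hole [384.2 265.6] [ 7. 16.] (377, 260, 17, 10) [542.2 -31.3 120. ]
scene red out [164.3 230.8] [30.8 41.2] (150, 207, 34, 42) [ 275.1 -371.2   98. ]
scene red hole [169.2 232.6] [ 7.6 11. ] (165, 227, 9, 12) [ 317.2 -361.   120. ]
scene red out [617.7  32.9] [11.8 40.1] (597, 22, 43, 23) [-618.6 1820.4   98. ]
scene blue out [237.6 272.8] [25.3 33.6] (225, 253, 28, 35) [ 447.6 -262.5   98. ]
scene blue out [488.3 244.3] [46.3 65.8] (456, 221, 66, 50) [534.  189.6  98. ]
scene blue out [88.6 25.6] [ 58.4 112.1] (36, 0, 106, 56) [-1828.6  -600.2    98. ]
```

View pics/c.png

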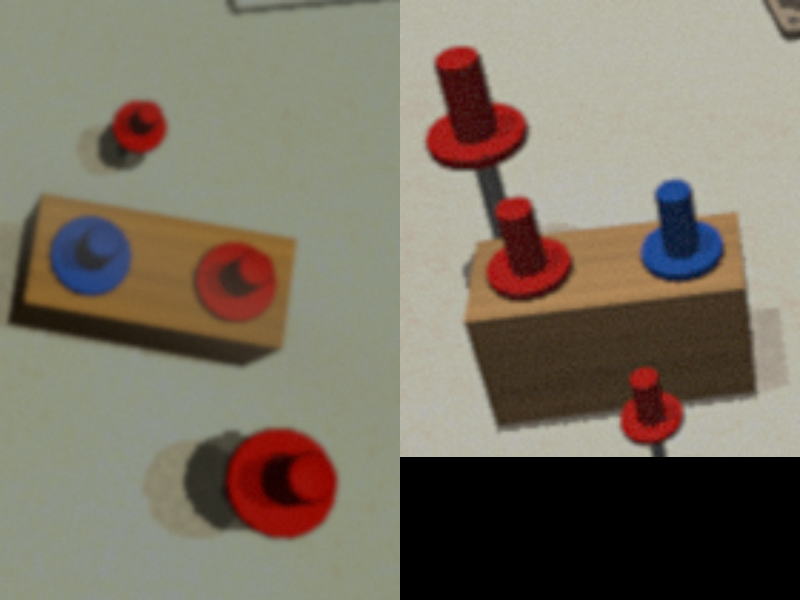

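Call:
drive_tool(
  motion=[
    [-0.2, [229, -560, 30], -37],
    [-0.2, [229, -560, 30], -37],
    [-0.2, [229, -560, 30], -37],
    [-0.2, [229, -560, 30], -37],
    [-0.2, [229, -560, 30], -37],
    [-0.2, [229, -560, 30], -37],
    [-0.2, [229, -560, 30], -37],
    [-0.2, [229, -560, 30], -37],
    [-0.2, [229, -560, 30], -37],
    [-0.2, [229, -560, 30], -37],
    [-0.2, [229, -560, 30], -37],
    [-0.2, [229, -560, 30], -37],
  ],
  squeeze=50,
)

```text
time: 1.3
ee_pos: [498.1, -21.5, 260.9]
eef_rot: [0.529, 0.849, 0.0, -0.0]
force: [0.7, 0.8, 0.6]
gripper_width: 0.596
gripper_force: 0.0
```

```bash
cat >>h.py <<'E'
def wray(m,u,v):
    K=m["mtx"];P=m["pose"];d=np.array([u-K[0,2],v-K[1,2]]);r=np.hypot(*d);t=r/K[0,0]
    d=d/max(r,1e-9)*np.sin(t)
    return P[:3,3],P[:3,:3]@np.array([d[0],-d[1],-np.cos(t)])
def wplane(m,u,v,z):
    o,d=wray(m,u,v);return o+d*(z-o[2])/d[2]
def wrist(name):
    m=camera_model("wrist");im=capture("wrist");cv2.imwrite(f"pics/{name}.png",im[:,:,::-1])
    cs,hi=cv2.findContours(redmask(im),cv2.RETR_CCOMP,cv2.CHAIN_APPROX_NONE)
    for c,h in zip(cs,hi[0]):
        if cv2.contourArea(c)<60: continue
        # map contour to plane, fit circle there
        for z in (98,120,142):
            p=np.array([wplane(m,*q[0],z)[:2] for q in c],np.float32)
            e=cv2.fitEllipse(p);print("hole" if h[3]>=0 else "out",cv2.boundingRect(c),z,np.round(e[0],1),np.round(e[1],1))
    return m,im
E
python3 - <<'E'
from h import *
m,im=wrist("w1");print(m,env.read_state()["ee_pos"],env.read_state()["time"])
E
```

```text
out (135, 453, 15, 12) 98 [ 432.5 -413.4] [18.5 25.3]
out (135, 453, 15, 12) 120 [ 435.  -380.6] [17.2 23.4]
out (135, 453, 15, 12) 142 [ 437.5 -347.8] [15.8 21.6]
out (158, 426, 15, 22) 98 [ 450.8 -346.7] [18.5 44.1]
out (158, 426, 15, 22) 120 [ 452.  -318.7] [17.1 40.9]
out (158, 426, 15, 22) 142 [ 453.2 -290.7] [15.8 37.7]
out (43, 382, 26, 25) 98 [ 289.4 -376.8] [24.7 66.1]
out (43, 382, 26, 25) 120 [ 302.2 -346.6] [23.  61.3]
out (43, 382, 26, 25) 142 [ 315.  -316.4] [21.2 56.5]
out (284, 175, 135, 135) 98 [536.  -27.7] [117.  119.8]
out (284, 175, 135, 135) 120 [531.1 -22.7] [108.5 111.1]
out (284, 175, 135, 135) 142 [526.1 -17.7] [100.1 102.5]
hole (333, 229, 39, 38) 98 [537.9 -29.4] [32.7 33.3]
hole (333, 229, 39, 38) 120 [532.8 -24.3] [30.3 30.9]
hole (333, 229, 39, 38) 142 [527.6 -19.2] [28.  28.5]
hole (317, 176, 54, 14) 98 [505.3  16.6] [10.2 38.4]
hole (317, 176, 54, 14) 120 [502.5  18.4] [ 9.4 35.6]
hole (317, 176, 54, 14) 142 [499.8  20.2] [ 8.7 32.8]
{'mtx': array([[371.64829954,   0.        , 314.7043123 ],
       [  0.        , 371.64829954, 240.28317177],
       [  0.        ,   0.        ,   1.        ]]), 'pose': array([[ 8.97665476e-01, -4.23418071e-01, -1.22122193e-01,
         4.66984721e+02],
       [ 4.40677535e-01,  8.62474156e-01,  2.48880775e-01,
         4.14189992e+01],
       [-5.33827159e-05, -2.77228187e-01,  9.60804106e-01,
         4.02800127e+02],
       [ 0.00000000e+00,  0.00000000e+00,  0.00000000e+00,
         1.00000000e+00]])} [499.938242   -28.17262219 260.97093026] 1.35
```

View pics/w1.png

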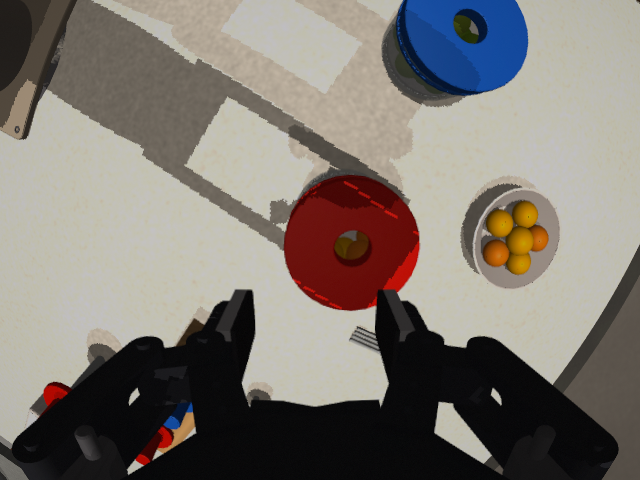

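Red lid at (351,242), hole at (352,247) with yellow plums visible through it. The hole's position is (533,-24.5), and both views agree. Next I go above the rod.

Call:
drive_tool(
  motion=[
    [-0.2, [-63, -325, -30], -36.4],
    [-0.2, [-63, -325, -30], -36.4],
    [-0.2, [-63, -325, -30], -36.4],
    [-0.2, [-63, -325, -30], -36.4],
    [-0.2, [-63, -325, -30], -36.4],
    [-0.2, [-63, -325, -30], -36.4],
    [-0.2, [-63, -325, -30], -36.4],
    [-0.2, [-63, -325, -30], -36.4],
    [-0.2, [-63, -325, -30], -36.4],
    [-0.2, [-63, -325, -30], -36.4],
  ],
)

```text
time: 2.35
ee_pos: [435.1, -343.5, 230.8]
eef_rot: [0.767, 0.641, 0.0, -0.0]
force: [0.3, -0.3, -0.5]
gripper_width: 0.602
gripper_force: 0.0
```

```bash
python3 - <<'E'
from h import *
m,im=wrist("w2");s=env.read_state();print(s["ee_pos"],s["eef_rot"],s["time"],m["pose"][:3,3])
E
```

```text
out (126, 300, 37, 38) 98 [ 266.6 -399.8] [36.2 37.1]
out (126, 300, 37, 38) 120 [ 281.1 -389.8] [33.3 34.1]
out (126, 300, 37, 38) 142 [ 295.6 -379.8] [30.4 31.2]
out (137, 250, 74, 75) 98 [ 307.8 -372. ] [64.8 66.1]
out (137, 250, 74, 75) 120 [ 319.  -364.2] [59.6 60.8]
out (137, 250, 74, 75) 142 [ 330.2 -356.4] [54.4 55.5]
out (288, 206, 63, 65) 98 [ 436.8 -351.2] [47.4 49.7]
out (288, 206, 63, 65) 120 [ 437.6 -345. ] [43.6 45.7]
out (288, 206, 63, 65) 142 [ 438.5 -338.9] [39.8 41.7]
hole (304, 226, 31, 24) 98 [ 436.8 -351.5] [19.8 23.4]
hole (304, 226, 31, 24) 120 [ 437.7 -345.4] [18.2 21.5]
hole (304, 226, 31, 24) 142 [ 438.5 -339.2] [16.6 19.6]
out (413, 133, 41, 40) 98 [ 533.5 -300.5] [29.5 31.3]
out (413, 133, 41, 40) 120 [ 526.7 -298.4] [27.1 28.8]
out (413, 133, 41, 40) 142 [ 519.8 -296.3] [24.8 26.3]
hole (426, 144, 14, 18) 98 [ 533.2 -299.9] [ 9.3 13.8]
hole (426, 144, 14, 18) 120 [ 526.3 -297.8] [ 8.6 12.7]
hole (426, 144, 14, 18) 142 [ 519.5 -295.8] [ 7.8 11.6]
[ 435.29914235 -343.31676475  231.03523204] [ 7.67092523e-01  6.41536462e-01  1.37255031e-04 -1.01780717e-04] 2.4 [ 447.57137124 -274.58954039  372.7693825 ]
```

View pics/w2.png

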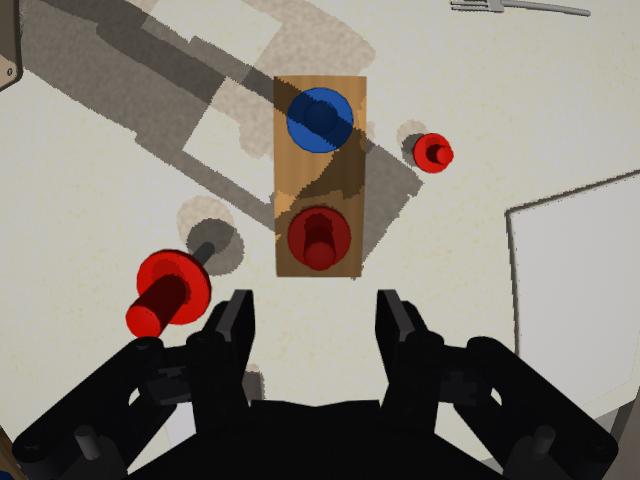

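```bash
python3 - <<'E'
from h import *
capture("wrist");s=env.read_state();print(s["ee_pos"],s["joint_vel"].round(4),s["qpos"],s["time"])
from scipy.spatial.transform import Rotation as R
print(R.from_quat(s["eef_rot"]).apply([0,1,0]))
E
```

```text
[ 435.40234173 -343.28628903  231.16828027] [ 0.0008 -0.001  -0.0029 -0.002   0.0008 -0.0011] [-7.60269303e-01  7.41376432e-03  1.61709546e+00  2.20782578e-04
  1.51695287e+00 -5.82748934e-01] 2.45
[ 9.84282471e-01 -1.76601145e-01  2.30338686e-04]
```

Call:
drive_tool(
  motion=[
    [-0.2, [1.5, -7.5, 0], 0],
    [-0.2, [1.5, -7.5, -40], 0],
    [-0.2, [1.5, -7.5, -70], 0],
    [-0.2, [1.5, -7.5, -90], 0],
    [-0.2, [1.5, -7.5, -105], 0],
    [-0.2, [1.5, -7.5, -115], 0],
    [-0.2, [1.5, -7.5, -122], 0],
    [-0.2, [1.5, -7.5, -125], 0],
    [-0.2, [1.5, -7.5, -125], 0],
  ],
)

```text
time: 3.35
ee_pos: [436.7, -352.1, 106.4]
eef_rot: [0.767, 0.641, 0.0, 0.0]
force: [-0.7, -0.0, -0.5]
gripper_width: 0.602
gripper_force: 0.0
```

```bash
python3 - <<'E'
from h import *
m,im=wrist("w3");s=env.read_state();print(s["ee_pos"],s["force"],s["gripper_width"])
E
```

```text
out (128, 388, 12, 18) 98 [ 323.1 -398.6] [ 4.1 16.3]
out (128, 388, 12, 18) 120 [ 341.5 -381.6] [ 3.5 13.9]
out (128, 388, 12, 18) 142 [ 360.  -364.7] [ 2.9 11.5]
out (3, 307, 128, 136) 98 [ 265.  -382.3] [ 38.5 216.7]
out (3, 307, 128, 136) 120 [ 291.9 -367.8] [ 32.9 185. ]
out (3, 307, 128, 136) 142 [ 318.9 -353.2] [ 27.2 153.2]
out (261, 241, 109, 132) 98 [ 435.9 -356.1] [45.7 66.7]
out (261, 241, 109, 132) 120 [ 437.8 -345.4] [39.  56.9]
out (261, 241, 109, 132) 142 [ 439.8 -334.7] [32.4 47.1]
out (466, 119, 72, 63) 98 [ 528.2 -300.3] [26.1 36.5]
out (466, 119, 72, 63) 120 [ 516.6 -297.7] [22.3 31.1]
out (466, 119, 72, 63) 142 [ 505.1 -295.2] [18.4 25.8]
[ 436.7777472  -352.27954717  106.76598305] [-0.01503988  0.57975673  0.48534164] 0.6022151614047068
```

View pics/w3.png

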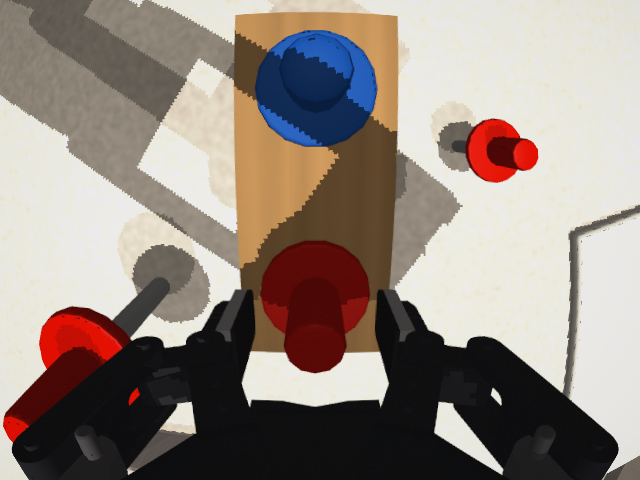

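The red grip, topped at (315,347), is centred between the open pads, so I close and lift.

Call:
drive_tool(
  motion=[
    [0.2, [0, 1, 0], 0],
    [0.6, [0, 1, 0], 0],
    [1, [0, 1, 0], 0],
    [1, [0, 1, 0], 0],
    [1, [0, 1, 0], 0],
    [1, [0, 1, 0], 0],
    [1, [0, 1, 0], 0],
    [1, [0, 1, 0], 0],
  ],
  squeeze=60,
)

```text
time: 4.2
ee_pos: [436.9, -351.3, 106.9]
eef_rot: [0.767, 0.641, 0.0, 0.001]
force: [1.1, 0.7, 5.1]
gripper_width: 0.242
gripper_force: 58.9
```

Call:
drive_tool(
  motion=[
    [1, [0, 0, 5], 0],
    [1, [0, 0, 15], 0],
    [1, [0, 0, 35], 0],
    [1, [0, 0, 60], 0],
    [1, [0, 0, 90], 0],
    [1, [0, 0, 120], 0],
    [1, [0, 0, 145], 0],
    [1, [0, 0, 158], 0],
    [1, [0, 0, 160], 0],
    [1, [0, 0, 160], 0],
  ],
)

```text
time: 5.2
ee_pos: [436.2, -350.7, 265.3]
eef_rot: [0.768, 0.641, -0.0, -0.0]
force: [-0.1, 0.5, -1.8]
gripper_width: 0.243
gripper_force: 58.7
```

```bash
python3 - <<'E'
from h import *
s=env.read_state();print(s["ee_pos"],s["force"],s["gripper_width"])
m,im=wrist("w4");a=im[230:480,160:480]
t=capture("scene");cv2.imwrite("pics/c2.png",np.vstack([cv2.resize(a,(400,300)),cv2.resize(t[100:340,80:400],(400,300))])[:,:,::-1])
E
```

```text
[ 436.22313442 -350.73655358  265.34447618] [-0.13088217  0.53565118 -1.84743516] 0.24279696561044534
out (261, 242, 108, 132) 98 [ 421.6 -432.8] [ 83.5 139.6]
out (261, 242, 108, 132) 120 [ 423.5 -422.1] [ 77.6 129.7]
out (261, 242, 108, 132) 142 [ 425.5 -411.4] [ 71.6 119.7]
out (142, 231, 76, 78) 98 [ 301.3 -376. ] [62.4 92.9]
out (142, 231, 76, 78) 120 [ 311.8 -369.3] [58.  86.3]
out (142, 231, 76, 78) 142 [ 322.3 -362.6] [53.5 79.6]
hole (169, 257, 26, 42) 98 [ 303.4 -382.9] [17.9 41.9]
hole (169, 257, 26, 42) 120 [ 313.8 -375.7] [16.6 38.9]
hole (169, 257, 26, 42) 142 [ 324.1 -368.5] [15.3 36. ]
out (401, 126, 36, 36) 98 [ 534.5 -301.5] [30.1 30.6]
out (401, 126, 36, 36) 120 [ 528.4 -300.1] [27.9 28.4]
out (401, 126, 36, 36) 142 [ 522.3 -298.7] [25.8 26.2]
```

View pics/c2.png

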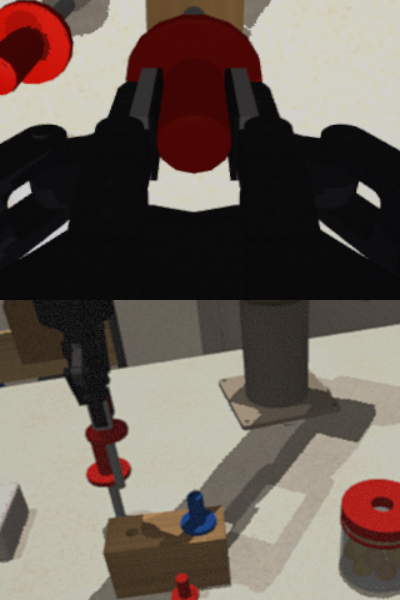

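The wrist crop shows the grip upright between the pads. The scene crop shows the rod clear of the stand, with the blue rod still in place. Next I carry it over the hole.

Call:
drive_tool(
  motion=[
    [1, [8, 27, 0], 0],
    [1, [20, 67, 0], 0],
    [1, [33, 112, 0], 0],
    [1, [46, 157, 0], 0],
    [1, [60, 202, 0], 0],
    [1, [73, 246, 0], 0],
    [1, [84, 283, 0], 0],
    [1, [92, 310, 0], 0],
    [1, [96, 323, 0], 0],
    [1, [96.5, 326, 0], 0],
    [1, [96.5, 326, 0], 0],
    [1, [96.5, 326, 0], 0],
  ],
)

```text
time: 6.5
ee_pos: [532.6, -26.1, 265.6]
eef_rot: [0.768, 0.641, -0.0, -0.0]
force: [1.1, 0.7, -1.0]
gripper_width: 0.241
gripper_force: 58.8
```

```bash
python3 - <<'E'
from h import *
s=env.read_state();print(s["ee_pos"],s["eef_rot"],s["force"],s["gripper_width"],s["gripper_force"])
m,im=wrist("w5")
sc=capture("scene");cm=camera_model("scene")
for p in ([*s["ee_pos"][:2],s["ee_pos"][2]-95],[532.8,-24.4,120]): print(proj(cm,p))
cv2.imwrite("pics/c3.png",np.hstack([cv2.resize(im[200:480,160:480],(400,350)),cv2.resize(sc[160:335,290:490],(400,350))])[:,:,::-1])
E
```

```text
[532.57023526 -26.13255081 265.6150157 ] [ 7.67891369e-01  6.40579936e-01 -4.31602884e-04 -7.08411092e-05] [ 1.14369967  0.69942974 -1.04679399] 0.24079275882614676 58.77228140830994
out (247, 151, 137, 224) 98 [527.3 -57.4] [106.4 220.2]
out (247, 151, 137, 224) 120 [528.6 -50.3] [ 98.8 204.5]
out (247, 151, 137, 224) 142 [529.9 -43.2] [ 91.3 188.9]
hole (297, 203, 39, 41) 98 [532.7 -29.4] [31.  35.1]
hole (297, 203, 39, 41) 120 [533.6 -24.3] [28.8 32.6]
hole (297, 203, 39, 41) 142 [534.5 -19.1] [26.6 30.1]
[386.98192008 237.5777924 ]
[385.33710768 261.27808398]
```

View pics/c3.png

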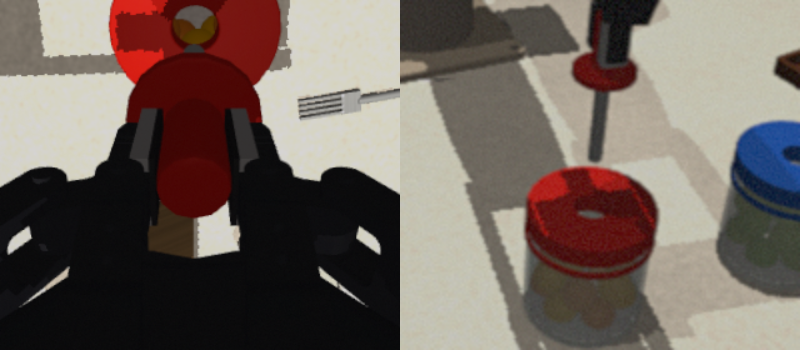

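Left crop: the held rod with the hole just beyond it at crop (195,25). Right crop: the tip at (597,160), directly above the hole at (591,214). I start the descent with a 1.5 mm correction.

Call:
drive_tool(
  motion=[
    [1, [0.5, 1.5, 0], 0],
    [1, [0.5, 1.5, -10], 0],
    [1, [0.5, 1.5, -25], 0],
    [1, [0.5, 1.5, -35], 0],
    [1, [0.5, 1.5, -42], 0],
    [1, [0.5, 1.5, -46], 0],
    [1, [0.5, 1.5, -50], 0],
    [1, [0.5, 1.5, -54], 0],
    [1, [0.5, 1.5, -58], 0],
    [1, [0.5, 1.5, -62], 0],
    [1, [0.5, 1.5, -65], 0],
    [1, [0.5, 1.5, -65], 0],
  ],
)

```text
time: 7.8
ee_pos: [533.1, -23.4, 200.4]
eef_rot: [0.767, 0.641, -0.0, -0.0]
force: [0.0, -0.4, -1.5]
gripper_width: 0.242
gripper_force: 58.8
```

```bash
python3 - <<'E'
from h import *
s=env.read_state();print(s["ee_pos"],s["force"],s["moment"])
im=capture("wrist");sc=capture("scene")
cv2.imwrite("pics/c4.png",np.hstack([cv2.resize(im[200:480,160:480],(400,350)),cv2.resize(sc[180:320,300:460],(400,350))])[:,:,::-1])
E
```

```text
[533.10812318 -23.37301526 200.42772783] [ 0.00435981 -0.36627038 -1.45961871] [-0.03268468 -0.0263406  -0.00104807]
```

View pics/c4.png

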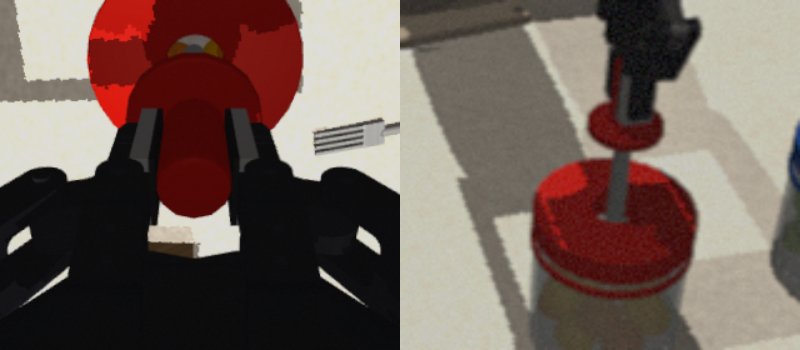

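The rod is in the hole at crop (617,215) with no contact force, so I continue down.

Call:
drive_tool(
  motion=[
    [1, [0, -1, -5], 0],
    [1, [0, -1, -12], 0],
    [1, [0, -1, -20], 0],
    [1, [0, -1, -28], 0],
    [1, [0, -1, -36], 0],
    [1, [0, -1, -44], 0],
    [1, [0, -1, -51], 0],
    [1, [0, -1, -56], 0],
    [1, [0, -1, -59], 0],
    [1, [0, -1, -61], 0],
    [1, [0, -1, -62], 0],
    [1, [0, -1, -62], 0],
  ],
)

```text
time: 9.1
ee_pos: [533.5, -24.4, 139.1]
eef_rot: [0.767, 0.641, 0.0, 0.0]
force: [-0.3, 0.0, -1.0]
gripper_width: 0.242
gripper_force: 58.8
```

Call:
drive_tool(
  motion=[
    [1, [0, 0, -0.5], 0],
    [1, [0, 0, -1], 0],
    [1, [0, 0, -1.5], 0],
    [1, [0, 0, -2], 0],
    [1, [0, 0, -2], 0],
    [1, [0, 0, -2], 0],
  ],
)

```text
time: 9.7
ee_pos: [533.4, -24.4, 137.0]
eef_rot: [0.767, 0.641, -0.0, -0.0]
force: [0.2, -0.3, -1.0]
gripper_width: 0.242
gripper_force: 58.8
```

Call:
drive_tool(
  motion=[
    [1, [0, 0, -0.4], 0],
    [1, [0, 0, -0.7], 0],
    [1, [0, 0, -1], 0],
    [1, [0, 0, -1], 0],
    [1, [0, 0, -1], 0],
  ],
)

```text
time: 10.2
ee_pos: [533.6, -24.4, 136.9]
eef_rot: [0.767, 0.641, 0.0, 0.0]
force: [-3.3, 0.6, 6.8]
gripper_width: 0.243
gripper_force: 59.6
```

Contact at 137 mm, as predicted, so I release and retreat.

Call:
drive_tool(
  motion=[
    [0.4, [0, 0, 0], 0],
    [0.2, [0, 0, 0], 0],
    [-0.2, [0, 0, 0], 0],
    [-0.2, [0, 0, 0], 0],
    [-0.2, [0, 0, 0], 0],
    [-0.2, [0, 0, 10], 0],
    [-0.2, [0, 0, 30], 0],
    [-0.2, [0, 0, 60], 0],
    [-0.2, [0, 0, 100], 0],
    [-0.2, [0, 0, 130], 0],
    [-0.2, [0, 0, 140], 0],
    [-0.2, [0, 0, 140], 0],
  ],
)

```text
time: 11.4
ee_pos: [534.5, -24.5, 278.5]
eef_rot: [0.767, 0.641, 0.001, 0.002]
force: [0.2, -0.5, -0.6]
gripper_width: 0.6
gripper_force: 0.0
```

```bash
python3 - <<'E'
from h import *
s=env.read_state();print(s["ee_pos"],s["force"])
im=capture("wrist");sc=capture("scene")
cv2.imwrite("pics/c5.png",np.hstack([cv2.resize(im,(400,300)),cv2.resize(sc[180:330,280:480],(400,300))])[:,:,::-1])
E
```

```text
[534.48111614 -24.54085843 278.51332187] [ 0.20767315 -0.54646447 -0.61912651]
```

View pics/c5.png

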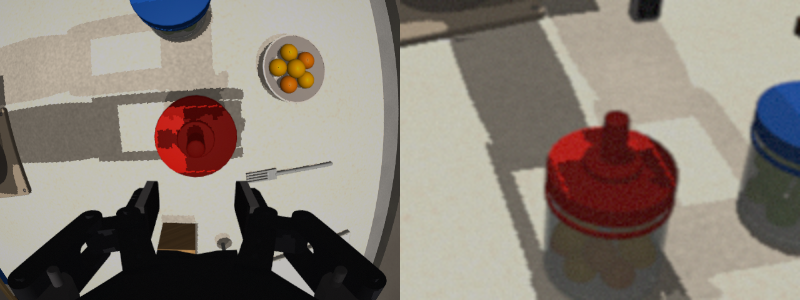

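The rod stands upright at crop (617,130) with its collar flat on the red lid. The gripper is clear, and the bowl and fork haven't moved.

```bash
python3 -c "
from workcell import env
print(env.close_job())"
```

```text
the job is handed in; nothing more can be done
None
```

The red rod is lowered fully into the red-lidded jar of yellow plums with its collar flat on the lid; it has been let go, the gripper is clear, and the job was handed in at about 11.5 s.

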